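# Hold a sprung bayonet cap at its vent mark

## Task

Pull open the drawer of the small grey drawer unit, take out the black cap and set it on the neck of the metal canister, its two lugs going down through the neck's two slots until the flange rests on the neck. Turn it clockwise (seen from above) to the vent mark, the single rib on the rim half way round to the lock (45 degrees); do not go on to where the lock starts to click. The neck is sprung and turns the cap back if released, so finish still gripping the cap and holding it at the vent mark; leave the other things where they are.

Things in the scene. Friction and masses are not known exactly. Their poses are not given: they have to be found in the camera images.
- unit: small grey drawer unit standing on the worktop at the left, 180 deep x 190 wide x 95 high, fixed. Origin: centre of its underside. Its -x axis points out of the front, the way the drawer slides; z up
- unit_drawer0 (a joint): how far its one drawer is pulled out, m: 0 shut, stop at 0.117; about 1 N of friction, stays where left. It starts shut or nearly so. Inside, the drawer is 148 wide and 135 deep; its floor lies 22 mm above the worktop, its walls reach about 73, its front panel 83 above the worktop
- unit_drawer0_handle (a point): middle of the drawer's bar handle: a level round bar, 11 thick and about 100 long along y of the unit, 35 mm in front of the drawer's face (30 mm clear behind the bar), on two posts 40 mm either side of the middle. It moves with the drawer
- cap: black bayonet cap, 0.08 to 0.17 kg, upright in the drawer's front part, 51 high. Origin: centre of its underside, z up. From below: round plug 36 across, 15 high, with two lugs at its foot along its +x and -x axes (8 wide, 7 high, tips 27 from the axis); flange 60 across from 15 to 21 above the origin; on top a grip bar 50 long along x, 14 thick along y, from 21 to 51. A half turn gives the same cap
- canister: metal canister bolted to the worktop at the right, 116 across at its foot, 94 across at the body, 90 high, with a brass outlet on its +x side. Origin: centre of its underside, z up. The two slots for the lugs lie along its +x and -x axes, so the cap goes in with its bar along x of the canister
- neck (a point): centre of the neck's top face, 90 above the worktop, axes as the canister's. Neck 76 across, bore 39 across, two slots 11.5 wide through the 6 thick lip, reaching 31 from the axis. Seated, the cap's origin is 15 below this point, its flange on the lip; when turned, its lugs lie under the lip with 2 mm of play up and down
- vent_mark (a point): the single raised rib on the neck's rim, 34.5 from the axis, 45 degrees clockwise (from above) from the +x slot: the vent mark; another lies opposite. The cap's bar points at both when half way. A dot lies beside each slot, and a double rib (the lock) 90 degrees clockwise from it. The cap turns clockwise only, from 0 at the slots to 90 degrees
- ring (a joint): turn of the sprung ring inside the neck that the lugs take along, rad, clockwise from above positive: 0 at the slots (where its spring returns it), 1.571 at the lock stop. Return torque 0.03 N m at 0, 0.08 at the vent mark. Up to 0.08 behind the cap, from play. From about 0.95 rad of cap turn on, spring balls resist; past them the lock clicks
- multimeter: bystander: yellow and black multimeter, 134x69x46, lying at the left (sizes in mm); origin at the centre of its underside
- battery_pack: bystander: black battery pack, 63x98x43, between the vice and the small tripod camera (sizes in mm); origin at the centre of its underside
- big_nut: bystander: large yellow hexagon nut, 38x43x20, just left of the vice (sizes in mm); origin at the centre of its underside
- servo_b: bystander: small black servo motor, 22x102x44 with its lead (sizes in mm); origin at the centre of its underside
- printed_gear: bystander: flat teal gear, 60 across, 15 high (sizes in mm); origin at the centre of its underside
- solder_spool: bystander: grey spool, 52 across, 37 high (sizes in mm); origin at the centre of its underside

How it is judged:
By the outcome, as a careful person would: the job done as asked, in the order asked, and still so for the second after the job is handed in, while the arm keeps its last pose, push and grip.
It also fails if it takes over 64 s, if anything falls off the work surface, if the arm or the gripper's body presses on something with over 40 N, if the wrist force passes 120 N, or if a joint passes its speed limit or range.

## Robot

A 7-joint arm with a two-finger parallel gripper is mounted at the origin on a cart in front of the work surface, level with it; the furniture and walls round the work are solid. World frame = base frame: x ahead of the robot, y to its left, z up, the work surface at z = 0. Lengths are in m, angles in rad, forces in N, time in s.
With the tool pointing down it reaches from about 0.4 to 0.75 m from the base axis. Payload 19.5 kg.
Tool frame: the origin (TCP) lies at the very end of the fingers, on their centre line; the grasp point (between the pads) lies 19 mm behind it (r.tcp_to_grasp is the distance from the TCP to the grasp point, in m); z points along the fingers, y is the line along which they close (so a half turn about z gives the same grasp; the last joint's range is limited). The gripper opens to 85 mm and grips with 20 to 120 N. Pads are 22 mm wide; open, the fingers measure 114 mm over their backs; the gripper's body (76 mm by 85 mm) begins 54 mm behind the grasp point. The pads swing forward as they close: fully open they stand 13 mm farther back than shut.
Start: joints at [1.179, 0.707, -0.028, 1.485, 0.022, 0.951, -0.075], TCP at [0.197, -0.54, 0.231] pointing down, gripper open.
Joint ranges: [-2.71, 2.71], [-0.32, 2.16], [-1.57, 1.52], [0, 2.45], [-1.46, 4.6], [0, 2.02], [-2.83, 2.83]. Speed limits (rad/s): [1.89, 1.89, 2.57, 2.57, 3.01, 3.01, 3.01].

## Interface

Orientations are given as a unit quaternion [w, x, y, z].
In Python, from cell import r, cams gives the robot as it stands.
- The arm moves only by the tool jog_arm, never from a script. Its argument "moves" is a list that holds one entry, the list of rows, each a list of 5 numbers: the shift along the world's x, y, z each as a share of 0.04 m, from -1 to 1, then the turn about the world's z as a share of 5 degrees, from -1 to 1, then the opening, from -1 (shut) to 1 (fully open). A call has 1 to 12 rows; each row shifts and turns the commanded pose from where the row before left it; what a row does not reach is not made up. A row lasts 1/8 s, in which the tool goes at most 62.5 mm and 10.7 degrees, less where a joint would pass 70% of its speed; a pose out of reach is approached as far as the arm can. A call with a number of a shift or a turn outside -1 to 1 is refused whole. A call with a gripper value outside its range is refused whole. The fingers move at their own pace and stop on an object; "grip_force" is the grip in N (left out, the last holds). Time passes only in rows, so rows that do not move let the fingers close. It gives the time, the measured TCP pose, the force, the opening and the grip force at its end, in the units of the state.
- r.get_obs(): the state, without advancing time (a new reading comes with each control period).
- cams.grab_frame(name): name is "scene" or "top" or "wrist"; returns (picture, depth): 400x640x3 uint8, red, green, blue; 400x640 float32, m along the optical axis (not along the pixel's ray), 0 where there is no reading.
- cams.calibration(name): a dict with "fx", "fy", "cx", "cy" (pixels), "R" (3x3) and "t" (3): a world point X has camera coordinates R X + t. Camera axes: x right, y down, z forward; pixel columns grow to the right and rows downward; lengths in m; the calibration is good to about 2 mm. A picture is of the moment at which its call begins: read the wrist's pose just before it. calibration takes no time and is no camera call; for the wrist camera it gives the pose at the moment of the call.
- r.finish_job(): hands the job in; it is judged then, once.
The state is a dict: "t": time; "joint_positions": joint angles; "qd": joint speeds; "joint_torque": joint torques, N m; "tcp_pos": TCP position; "ee_rot": TCP orientation; "force": force on the tool from outside, world axes, zero at the start; "wrist_torque": the same for the moment, N m; "grip_width": finger opening in m; "grasp_force": force on a finger pad.
Only numpy, scipy, OpenCV 4.12 (cv2) and the standard library are available. Lean on these libraries where they do the work, as an engineer would, in place of code of your own. Each camera call takes 0.05 s, during which the arm holds its last target. There are 200 camera calls.

## Working session

There is one attempt and no reset: what is moved stays moved. The work goes in short steps, Python scripts to look and compute and a tool call to move; the robot and the scene stay as the last step left them, time stands still between calls to the robot, and variables do not carry over. Pictures are saved under pics/ and viewed, at most 10 in all, crops included, and the job is handed in when it is done.

Besides the shell and the picture viewer there is one more tool, called after "Request:" as name([rows], argument=value, ...), one row to a line, values as JSON. jog_arm: Moves the arm, as the interface text tells. Shift numbers are shares of 0.04 m and turn numbers shares of 5 degrees, none past 1 either way. Its arguments: {"type":"object","properties":{"moves":{"type":"array","items":{"type":"array","items":{"type":"array","items":{"type":"number"}}}},"grip_force":{"type":"number"}},"required":["moves"]}

```bash
ls; mkdir -p pics; python3 - <<'E'
from cell import r,cams
import cv2,numpy as np
o=r.get_obs();print({k:np.round(v,3) for k,v in o.items()})
for n in("top","scene"):
    p,d=cams.grab_frame(n);np.savez(f'pics/{n}0.npz',p=p,d=d,**cams.calibration(n));cv2.imwrite(f'pics/{n}0.png',p[...,::-1]);c=cams.calibration(n);print(n,c)
E
```

```text
pics
{'t': np.float64(0.0), 'joint_positions': array([ 1.179,  0.707, -0.028,  1.485,  0.022,  0.951, -0.076]), 'qd': array([-0.   ,  0.   , -0.001,  0.   ,  0.   ,  0.002,  0.002]), 'joint_torque': array([-2.0000e-03, -8.8320e+01,  1.2340e+00, -2.3616e+01,  1.7000e-02,
        6.0000e-03,  0.0000e+00]), 'tcp_pos': array([ 0.197, -0.54 ,  0.231]), 'ee_rot': array([-0.001,  0.985,  0.174, -0.   ]), 'force': array([ 0.22 , -0.355,  0.242]), 'wrist_torque': array([ 0.004,  0.017, -0.001]), 'grasp_force': np.float64(0.0), 'grip_width': np.float64(0.086)}
top {'fx': 505.0874731466534, 'fy': 505.0874731466534, 'cx': 313.68902610323175, 'cy': 198.97531484799697, 'R': array([[ 0.00217218, -0.99996006,  0.00866952],
       [-0.99050048, -0.00334347, -0.13746861],
       [ 0.13749211, -0.00828856, -0.99046818]]), 't': array([-0.02830181,  0.46938514,  1.7299108 ])}
scene {'fx': 386.7307179774825, 'fy': 386.7307179774825, 'cx': 320.80202229818696, 'cy': 198.83315989841506, 'R': array([[ 0.7028508 , -0.71126509, -0.01013505],
       [-0.33754238, -0.3209399 , -0.88490831],
       [ 0.62615165,  0.62537953, -0.46565498]]), 't': array([-0.34547181,  0.22355523,  0.95050693])}
```

View pics/top0.png

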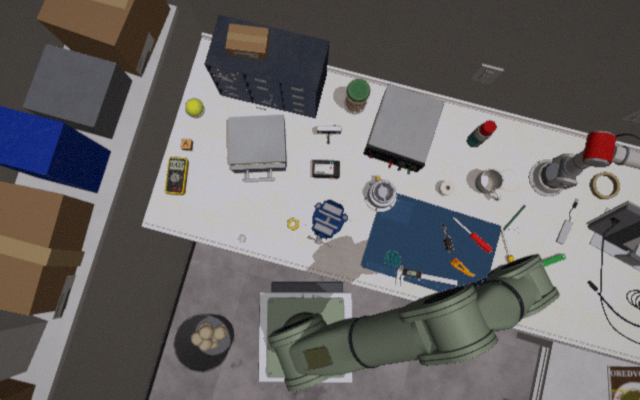

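View pics/scene0.png

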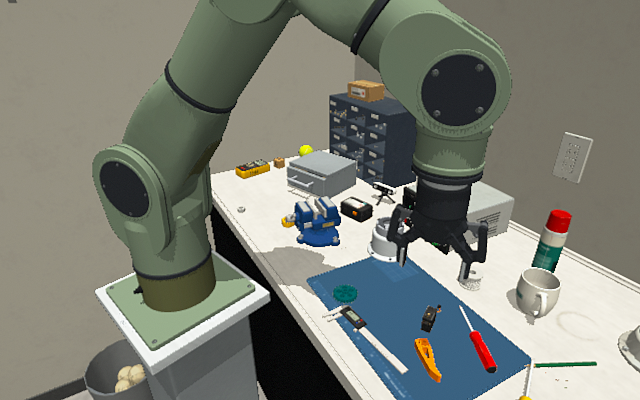

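The top view shows the unit at about (257,142) with its handle at (259,178), and the canister neck at (381,193). The drawer looks shut. Now I'll measure them.

```bash
cat > h.py <<'E'
import numpy as np,cv2
def pts(d,c):
    v,u=np.mgrid[:d.shape[0],:d.shape[1]]
    P=np.stack([(u-c['cx'])/c['fx']*d,(v-c['cy'])/c['fy']*d,d],-1)
    return (P-c['t'])@c['R']
def ray(u,v,z,c):
    o=-c['R'].T@c['t'];D=c['R'].T@np.array([(u-c['cx'])/c['fx'],(v-c['cy'])/c['fy'],1]);return o+D*(z-o[2])/D[2]
def yaw(q):
    w,x,y,z=q;return np.degrees(np.arctan2(w*w-x*x+y*y-z*z,2*(x*y-w*z)))  # tool y direction
E
python3 - <<'E'
from h import *
f=np.load('pics/top0.npz');p,d=f['p'],f['d'];P=pts(d,f)
print('table z',[P[v,u].round(3) for u,v in((200,150),(300,210))])
Z=P[...,2]
m=np.zeros(d.shape,np.uint8);m[105:190,215:295]=1
t=((abs(Z-.095)<.008)&(m>0)).astype(np.uint8)
q=P[t>0][:,:2].astype(np.float32);print('unit top',len(q),cv2.minAreaRect(q))
m[:]=0;m[168:186,235:285]=1
t=(m>0)&(Z>.02)&(Z<.085)
for v in range(170,184):print(v,[(u,*P[v,u].round(3)) for u in(246,260,270)])
m[:]=0;m[172:215,360:400]=1
t=(m>0)&(abs(Z-.09)<.008);q=P[t][:,:2].astype(np.float32);print('neck',len(q),cv2.minEnclosingCircle(q),q.mean(0))
im=np.hstack([cv2.resize(p[160:220,350:410],(400,400),interpolation=2),cv2.resize(p[105:190,215:300],(400,400),interpolation=2)])
cv2.imwrite('pics/c1.png',im[...,::-1])
E
```

```text
table z [array([0.649, 0.381, 0.006]), array([0.434, 0.021, 0.004])]
unit top 2505 ((0.6617343425750732, 0.16988147795200348), (0.18481327593326569, 0.19043636322021484), 3.1090731620788574)
170 [(246, np.float64(0.567), np.float64(0.208), np.float64(0.056)), (260, np.float64(0.571), np.float64(0.161), np.float64(0.037)), (270, np.float64(0.567), np.float64(0.125), np.float64(0.059))]
171 [(246, np.float64(0.562), np.float64(0.207), np.float64(0.062)), (260, np.float64(0.57), np.float64(0.163), np.float64(0.02)), (270, np.float64(0.563), np.float64(0.124), np.float64(0.061))]
172 [(246, np.float64(0.56), np.float64(0.208), np.float64(0.055)), (260, np.float64(0.571), np.float64(0.165), np.float64(0.001)), (270, np.float64(0.559), np.float64(0.124), np.float64(0.063))]
173 [(246, np.float64(0.555), np.float64(0.207), np.float64(0.062)), (260, np.float64(0.569), np.float64(0.166), np.float64(-0.011)), (270, np.float64(0.556), np.float64(0.125), np.float64(0.059))]
174 [(246, np.float64(0.552), np.float64(0.207), np.float64(0.059)), (260, np.float64(0.565), np.float64(0.165), np.float64
[... 1251 characters left out ...]
0))]
181 [(246, np.float64(0.528), np.float64(0.207), np.float64(0.058)), (260, np.float64(0.538), np.float64(0.164), np.float64(0.003)), (270, np.float64(0.538), np.float64(0.129), np.float64(0.001))]
182 [(246, np.float64(0.533), np.float64(0.214), np.float64(0.005)), (260, np.float64(0.535), np.float64(0.165), np.float64(-0.006)), (270, np.float64(0.534), np.float64(0.129), np.float64(0.002))]
183 [(246, np.float64(0.531), np.float64(0.214), np.float64(-0.002)), (260, np.float64(0.532), np.float64(0.165), np.float64(-0.008)), (270, np.float64(0.531), np.float64(0.129), np.float64(0.001))]
neck 263 ((0.48924702405929565, -0.26248446106910706), 0.03890537843108177) [ 0.4888829  -0.26195586]
```

View pics/c1.png

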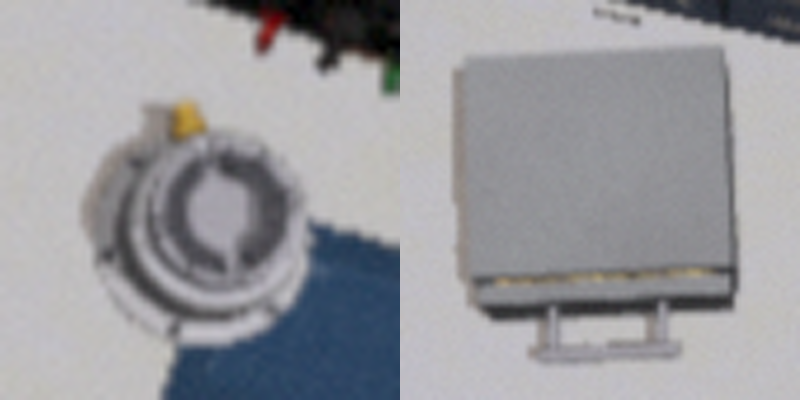

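The crop shows the canister's slots at about (213,155) and (238,262) and the brass outlet at (185,118), so its x axis is yawed about +15 to 20°. The unit is yawed about +3°. I'll head for the canister first and look at it closely with the wrist camera.

Request:
jog_arm([
  [[0.8, 0.7, 0, 1, 1], [0.8, 0.7, 0, 1, 1], [0.8, 0.7, 0, 1, 1], [0.8, 0.7, 0, 1, 1], [0.8, 0.7, 0, 1, 1], [0.8, 0.7, 0, 1, 1], [0.8, 0.7, 0, 1, 1], [0, 0, 0, 0, 1], [0, 0, 0, 0, 1]],
])

```text
t: 1.23
tcp_pos: [0.4205, -0.3446, 0.2311]
ee_rot: [-0.0, 0.887, 0.462, -0.0]
force: [0.7, 0.2, -0.5]
grip_width: 0.0856
grasp_force: 0.0
```

```bash
python3 - <<'E'
from cell import r,cams
from h import *
o=r.get_obs();print(o['t'],o['tcp_pos'],yaw(o['ee_rot']),o['joint_positions'].round(2))
c=cams.calibration('wrist');p,d=cams.grab_frame('wrist');np.savez('pics/w1.npz',p=p,d=d,**c);cv2.imwrite('pics/w1.png',p[...,::-1])
print(-c['R'].T@c['t'],c['R'],c['fx'])
N=c['R']@np.array([.489,-.262,.09])+c['t'];print('neck px',N[:2]/N[2]*c['fx']+[c['cx'],c['cy']])
E
```

```text
1.225 [ 0.42045562 -0.34463421  0.2310785 ] -35.0248755775359 [ 0.72  0.66 -0.17  1.6   0.13  0.89 -0.11]
[ 0.46418096 -0.28066431  0.37370385] [[ 8.19001658e-01 -5.73791087e-01 -2.69012268e-04]
 [-5.47128387e-01 -7.81085693e-01  3.00924689e-01]
 [-1.72878026e-01 -2.46310635e-01 -9.53647870e-01]] 323.8434903432461
neck px [331.31496038  60.32426424]
```

View pics/w1.png

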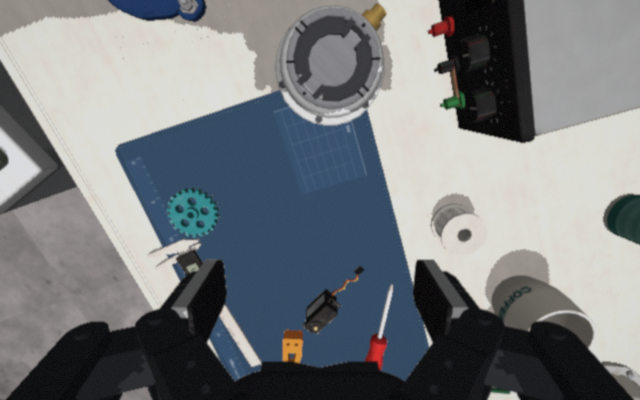

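The wrist view shows the canister neck at about (331,62), with slots at about (350,38) and (312,88) and the outlet at (375,13). I'll move closer for a precise measurement.

Request:
jog_arm([
  [[0.8, 0.9, -0.5, 0, 1], [0.8, 0.9, -0.5, 0, 1], [0, 0, -0.5, 0, 1], [0, 0, 0, 0, 1], [0, 0, 0, 0, 1]],
])

```text
t: 1.9
tcp_pos: [0.4847, -0.2733, 0.172]
ee_rot: [0.0, 0.887, 0.461, 0.0]
force: [-0.1, 0.5, 0.3]
grip_width: 0.0857
grasp_force: 0.0
```

```bash
python3 - <<'E'
from cell import r,cams
from h import *
o=r.get_obs();print(o['t'],o['tcp_pos'],yaw(o['ee_rot']))
c=cams.calibration('wrist');p,d=cams.grab_frame('wrist');np.savez('pics/w2.npz',p=p,d=d,**c)
# rectified top view at z=.09, 0.2 mm/px, up=+x left=+y, centre (.489,-.262)
g=np.arange(-50,50,.2)/1000
X=.489-g[:,None]+0*g[None];Y=-.262-g[None]+0*g[:,None]
Q=np.stack([X,Y,X*0+.09],-1)@c['R'].T+c['t'];m=(Q[...,:2]/Q[...,2:]*c['fx']+[c['cx'],c['cy']]).astype(np.float32)
im=cv2.remap(p,m[...,0],m[...,1],1);cv2.imwrite('pics/rect.png',im[...,::-1])
P=pts(d,c);t=(abs(P[...,2]-.09)<.006)&(np.hypot(P[...,0]-.489,P[...,1]+.262)<.06)
q=P[t][:,:2].astype(np.float32);print(len(q),cv2.minEnclosingCircle(q),np.median(P[t][:,2]))
E
```

```text
1.9 [ 0.48465953 -0.27326662  0.17204082] -35.068859636604074
5676 ((0.4904390573501587, -0.2621271014213562), 0.038057293742895126) 0.08982604847634529
```

View pics/rect.png

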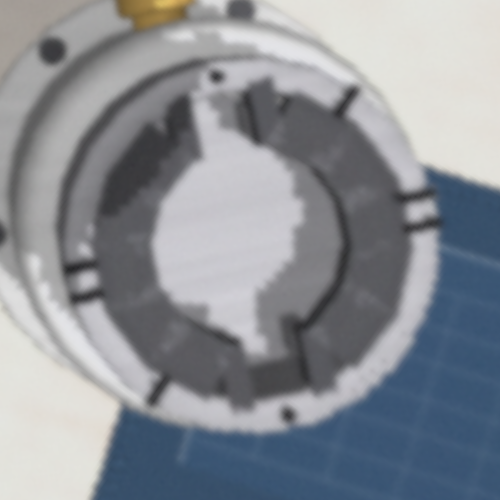

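The rectified crop shows the vent ribs at (347,100) and (158,390) and the lock ribs at (418,210) and (85,282). That puts the neck centre at (0.490, -0.2623) with a yaw of 12.1°. Next is the drawer handle.

Request:
jog_arm([
  [[0.1, 0.5, 1, 0.7, 1], [0.1, 1, 0.3, 0.7, 0], [0.1, 1, 0, 0.7, -0.4], [0.1, 1, 0, 0.7, -0.4], [0.1, 1, 0, 0.7, -0.4], [0.1, 1, 0, 0.7, -0.4], [0.1, 1, 0, 0.7, -0.4], [0.1, 1, 0, 0.7, -0.4], [0.1, 1, 0, 0.7, -0.4], [0.1, 1, 0, 0.7, -0.4], [0.1, 1, 0, 0.6, -0.4], [0.1, 0.4, 0, 0, -0.4]],
  [[0, 0, 0, 0, -0.4]],
])

```text
validation failed for argument at $.mo...
```

Request:
jog_arm([
  [[0.1, 0.5, 1, 0.7, 1], [0.1, 1, 0.3, 0.7, 0], [0.1, 1, 0, 0.7, -0.4], [0.1, 1, 0, 0.7, -0.4], [0.1, 1, 0, 0.7, -0.4], [0.1, 1, 0, 0.7, -0.4], [0.1, 1, 0, 0.7, -0.4], [0.1, 1, 0, 0.7, -0.4], [0.1, 1, 0, 0.7, -0.4], [0.1, 1, 0, 0.7, -0.4], [0.1, 1, 0, 0.6, -0.4], [0.1, 0.4, 0, 0, -0.4]],
])

```text
t: 3.45
tcp_pos: [0.5331, 0.1655, 0.224]
ee_rot: [-0.0, 0.688, 0.726, 0.001]
force: [0.3, -1.0, -0.2]
grip_width: 0.026
grasp_force: 0.0
```

Request:
jog_arm([
  [[0, 0, 0, 0, -0.4], [0, 0, 0, 0, -0.4]],
])

```text
t: 3.7
tcp_pos: [0.5333, 0.1622, 0.2235]
ee_rot: [0.0, 0.689, 0.725, -0.0]
force: [-0.3, -0.2, -0.6]
grip_width: 0.0257
grasp_force: 0.0
```

```bash
python3 - <<'E'
from cell import r,cams
from h import *
o=r.get_obs();print(o['t'],o['tcp_pos'],yaw(o['ee_rot']))
c=cams.calibration('wrist');p,d=cams.grab_frame('wrist');np.savez('pics/w3.npz',p=p,d=d,**c);cv2.imwrite('pics/w3.png',p[...,::-1])
P=pts(d,c);x,y,z=np.moveaxis(P,-1,0)
t=(z>.045)&(z<.068)&(abs(x-.534)<.013)&(y>.1)&(y<.23)
print(t.sum());q=P[t];print(q.min(0),q.max(0),np.median(q,0),cv2.minAreaRect(q[:,:2].astype(np.float32)),np.percentile(q[:,2],95))
t=(abs(z-.083)<.005)&(abs(x-.58)<.03)&(abs(y-.165)<.12);q=P[t];print(t.sum(),cv2.minAreaRect(q[:,:2].astype(np.float32)) if len(q) else 0)
E
```

```text
3.7 [0.53327124 0.16223877 0.22348567] 2.9184399875826537
1262
[0.52737056 0.11181305 0.05626392] [0.54686925 0.21595923 0.06455421] [0.53570827 0.17051591 0.06137083] ((0.5390094518661499, 0.16410261392593384), (0.018822018057107925, 0.10410451143980026), 2.707444906234741) 0.06309830997567194
3170 ((0.5785571932792664, 0.1774839460849762), (0.018177518621087074, 0.16571004688739777), 3.1725621223449707)
```

View pics/w3.png

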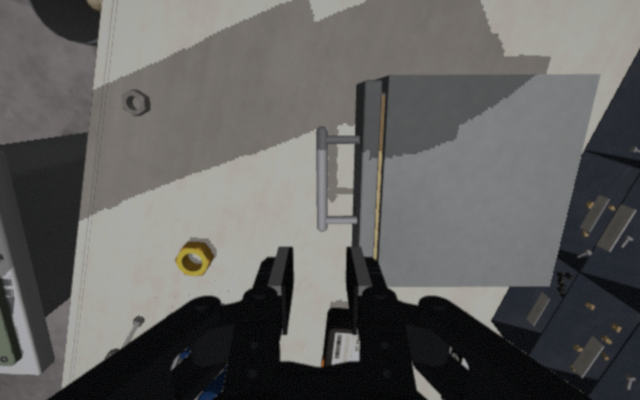

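The wrist view shows the handle bar as a vertical strip at about (322,180), between the fingers' lines at x=285 and x=355. It is at (0.535, 0.163, 0.056). I'll descend and grip it.

Request:
jog_arm([
  [[0.03, 0, -0.9, 0, -0.4], [0, 0, -0.9, 0, -0.4], [0, 0, -0.9, 0, -0.4], [0, 0, -0.9, 0, -0.4], [0, 0, -0.6, 0, -0.4], [0, 0, -0.4, 0, -0.4], [0, 0, 0, 0, -0.4], [0, 0, 0, 0, -1], [0, 0, 0, 0, -1], [0, 0, 0, 0, -1]],
], grip_force=30)

```text
t: 5.0
tcp_pos: [0.5346, 0.1634, 0.0397]
ee_rot: [0.0, 0.688, 0.725, 0.0]
force: [0.7, -3.5, 6.5]
grip_width: 0.0098
grasp_force: 29.3
```

Request:
jog_arm([
  [[-0.3, -0.016, 0, 0, -1], [-0.4, -0.02, 0, 0, -1], [-0.4, -0.02, 0, 0, -1], [-0.4, -0.02, 0, 0, -1], [-0.4, -0.02, 0, 0, -1], [-0.4, -0.02, 0, 0, -1], [-0.4, -0.02, 0, 0, -1], [0, 0, 0, 0, -1]],
])

```text
t: 6.0
tcp_pos: [0.4252, 0.1574, 0.0396]
ee_rot: [0.0, 0.688, 0.725, -0.001]
force: [-0.3, -7.1, 9.3]
grip_width: 0.0096
grasp_force: 30.0
```

Request:
jog_arm([
  [[0, 0, 0, 0, -0.4], [0, 0, 0, 0, -0.4], [0, 0, 0.7, 0, -0.4], [0, 0, 0.9, 0, -0.4], [0, 0, 1, 0, -0.4], [0.5, 0, 1, 0, -0.4], [0.8, 0, 0.8, 0, 0], [0.5, 0, 0.2, 0, 0], [0, 0, 0, 0, 0], [0, 0, 0, 0, 0]],
])

```text
t: 7.25
tcp_pos: [0.4976, 0.1585, 0.2228]
ee_rot: [-0.0, 0.688, 0.726, -0.0]
force: [0.6, 1.0, 0.0]
grip_width: 0.0427
grasp_force: 0.0
```

```bash
python3 - <<'E'
from cell import r,cams
from h import *
o=r.get_obs();print(o['t'],o['tcp_pos'],yaw(o['ee_rot']),o['joint_positions'].round(2))
c=cams.calibration('wrist');p,d=cams.grab_frame('wrist');np.savez('pics/w4.npz',p=p,d=d,**c);cv2.imwrite('pics/w4.png',p[...,::-1])
P=pts(d,c);x,y,z=np.moveaxis(P,-1,0)
R=(x>.46)&(x<.6)&(y>.08)&(y<.25)
for lo,hi in((.066,.08),(.036,.05)):
  t=R&(z>lo)&(z<hi)&(p.max(-1)<90);n,l,s,ce=cv2.connectedComponentsWithStats(t.astype(np.uint8))
  for i in range(1,n):
    if s[i,4]>60:
      q=P[l==i];print(lo,s[i],cv2.minAreaRect(q[:,:2].astype(np.float32)),q[:,2].mean())
E
```

```text
7.25 [0.4975559  0.15845729 0.22283125] 3.0578338073328015 [-0.21  0.65 -0.28  1.68  0.23  0.84 -0.54]
0.066 [322 161  52  30 797] ((0.5227911472320557, 0.16907189786434174), (0.014467494562268257, 0.04887312650680542), 73.03170013427734) 0.0722966924276801
0.066 [308 252  56   3 153] ((0.5173171758651733, 0.08833178877830505), (0.05591496080160141, 0.0015373057685792446), 2.815084218978882) 0.06881786922062237
0.066 [382 252  32   4  88] ((0.580224871635437, 0.09187531471252441), (0.03207855299115181, 0.002071940805763006), 0.9577063322067261) 0.06916208991734964
0.036 [ 317  140   58   58 1716] ((0.5225256681442261, 0.16949303448200226), (0.058998215943574905, 0.0571310818195343), 63.306884765625) 0.04288974168124921
0.036 [308 229 105  17 576] ((0.5433351397514343, 0.0899963527917862), (0.015148798935115337, 0.11226542294025421), 85.88607788085938) 0.043241219727678054
```

View pics/w4.png

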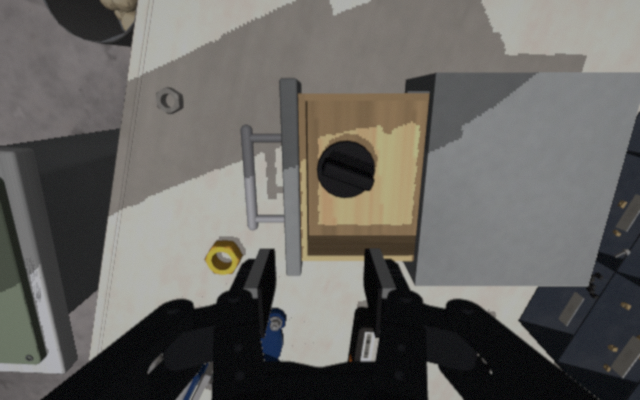

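The view shows the cap at about (346,170) in the open drawer, its bar running from (325,162) to (372,183). I'll refine the bar's direction.

```bash
python3 - <<'E'
from h import *
f=np.load('pics/w4.npz');p,d=f['p'],f['d'];P=pts(d,f);x,y,z=np.moveaxis(P,-1,0)
R=(abs(x-.5227)<.032)&(abs(y-.169)<.032)
for lo in(.062,.067,.07,.0715):
    q=P[R&(z>lo)&(z<.078)][:,:2];w,V=np.linalg.eigh(np.cov(q.T));print(lo,len(q),q.mean(0),np.degrees(np.arctan(V[1,1]/V[0,1])),cv2.minAreaRect(q.astype(np.float32)))
cr=p[125:215,300:395];cv2.imwrite('pics/c2.png',np.clip(cv2.resize(cr,None,fx=6,fy=6,interpolation=2).astype(int)*3,0,255)[...,::-1])
for u,v in((325,162),(372,183),(324,172)):print(ray(u,v,.073,f))
E
```

```text
0.062 846 [0.52276185 0.17019774] -17.231750892940283 ((0.5231033563613892, 0.16897664964199066), (0.014467494562268257, 0.049535613507032394), 73.03170013427734)
0.067 795 [0.52286132 0.16980759] -17.077445004229848 ((0.523102343082428, 0.16897255182266235), (0.01439217384904623, 0.04952843114733696), 72.87692260742188)
0.07 748 [0.52301681 0.16952617] -16.983472587255893 ((0.5231947302818298, 0.16916131973266602), (0.013977768830955029, 0.04947107657790184), 73.10733032226562)
0.0715 665 [0.52319134 0.16926187] -17.470511169598495 ((0.5234957933425903, 0.16912959516048431), (0.013612257316708565, 0.04884658753871918), 72.31108093261719)
[0.50103652 0.18148436 0.073     ]
[0.54588798 0.16411092 0.073     ]
[0.50066433 0.17214334 0.073     ][ WARN:0@0.193] global loadsave.cpp:1063 imwrite_ Unsupported depth image for selected encoder is fallbacked to CV_8U.
```

View pics/c2.png

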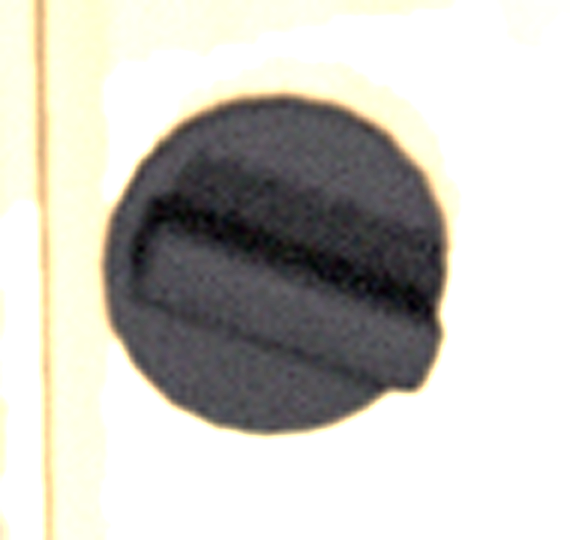

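The bar's yaw is -17.1° and its centre is (0.523, 0.1692). The tool turns +70° and descends onto it.

Request:
jog_arm([
  [[0.1, 0.05, 0, 1, 0], [0.1, 0.05, 0, 1, 0], [0.1, 0.05, 0, 1, 0], [0.1, 0.05, 0, 1, 0], [0.1, 0.02, 0, 1, 0], [0.1, 0.04, 0, 1, 0], [0.04, 0, 0, 1, 0], [0, 0, 0, 1, 0], [0, 0, 0, 1, 0], [0, 0, 0, 1, 0], [0, 0, -0.3, 1, 0], [0, 0, -0.6, 1, 0]],
])

```text
t: 8.8
tcp_pos: [0.5236, 0.1691, 0.1871]
ee_rot: [0.0, 0.231, 0.973, 0.0]
force: [1.4, 0.4, 0.1]
grip_width: 0.0425
grasp_force: 0.0
```

Request:
jog_arm([
  [[0, 0, -0.7, 1, 0], [0, 0, -0.7, 1, 0], [0, 0, -0.6, 0, 0], [0, 0, 0, 0, 0], [0, 0, 0, 0, 0]],
])

```text
t: 9.43
tcp_pos: [0.5239, 0.1692, 0.1081]
ee_rot: [0.0, 0.147, 0.989, 0.0]
force: [-0.4, 0.0, 0.2]
grip_width: 0.0425
grasp_force: 0.0
```

```bash
python3 - <<'E'
from cell import r
from h import *
o=r.get_obs();print(o['tcp_pos'],yaw(o['ee_rot']),o['joint_positions'].round(2))
E
```

```text
[0.52385714 0.1691637  0.10810768] 73.05890467546361 [-0.1   0.89 -0.54  1.7   0.64  0.73  0.32]
```

Request:
jog_arm([
  [[-0.02, 0, -0.5, 0, 0], [0, 0, -0.5, 0, 0], [0, 0, -0.4, 0, 0], [0, 0, -0.15, 0, 0], [0, 0, 0, 0, 0], [0, 0, 0, 0, -1], [0, 0, 0, 0, -1], [0, 0, 0, 0, -1], [0, 0, 0, 0, -1], [0, 0, 0, 0, -1]],
], grip_force=60)

```text
t: 10.68
tcp_pos: [0.5233, 0.1689, 0.0458]
ee_rot: [0.0, 0.147, 0.989, 0.0]
force: [-0.5, -1.8, 7.3]
grip_width: 0.0133
grasp_force: 61.7
```

Request:
jog_arm([
  [[0, 0, 0.4, 0, -1], [0, 0, 0.8, 0, -1], [0, 0, 0.9, 0, -1], [0, 0, 0.9, 0, -1], [0, 0, 0.9, 0, -1], [0, -0.3, 0.5, 0.7, -1], [-0.1, -0.8, 0, 0.8, -1], [-0.1, -0.9, 0, 0.8, -1], [-0.1, -0.9, 0, 0.8, -1], [-0.1, -0.9, 0, 0.8, -1], [-0.1, -0.9, 0, 0.8, -1], [-0.1, -0.9, 0, 0.8, -1]],
])

```text
t: 12.18
tcp_pos: [0.4986, -0.0563, 0.2223]
ee_rot: [0.0, -0.093, 0.996, -0.0]
force: [0.1, -0.4, -1.2]
grip_width: 0.0132
grasp_force: 60.7
```

Request:
jog_arm([
  [[-0.1, -0.9, 0, 0.3, -1], [-0.1, -0.9, 0, 0, -1], [0, -0.9, 0, 0, -1], [0, -0.9, 0, 0, -1], [0, -0.8, 0, 0, -1], [0, -0.5, 0, 0, -1], [0, 0, 0, 0, -1], [0, 0, 0, 0, -1], [0, 0, 0, 0, -1]],
])

```text
t: 13.3
tcp_pos: [0.4912, -0.2504, 0.2217]
ee_rot: [0.0, -0.105, 0.994, -0.0]
force: [-0.5, 0.5, -1.9]
grip_width: 0.0127
grasp_force: 60.7
```

```bash
python3 - <<'E'
from cell import r,cams
from h import *
o=r.get_obs();T=o['tcp_pos'];print(T,yaw(o['ee_rot']),o['joint_positions'].round(2),o['grip_width'])
c=cams.calibration('wrist');p,d=cams.grab_frame('wrist');np.savez('pics/w5.npz',p=p,d=d,**c);cv2.imwrite('pics/w5.png',p[...,::-1])
P=pts(d,c);q=P-T;r_=np.hypot(q[...,0],q[...,1])
for lo,hi in((-.01,0.001),(.015,.035)):
  t=(r_<.04)&(q[...,2]>lo)&(q[...,2]<hi)&(d>0)
  if t.sum()>20:print(lo,t.sum(),cv2.minAreaRect(q[t][:,:2].astype(np.float32)),np.median(q[t],0))
E
```

```text
[ 0.49116924 -0.25037655  0.22165778] 102.11135051775028 [ 0.83  0.79 -0.86  1.57  0.66  1.08  1.59] 0.012743607089954555
-0.01 4120 ((-0.008279141038656235, -0.0006067156791687012), (0.04339822381734848, 0.059386223554611206), 11.530899047851562) [-0.01467687 -0.0050722  -0.00289421]
0.015 5077 ((-0.002290504053235054, 0.0032395757734775543), (0.048583514988422394, 0.03690801188349724), 37.439056396484375) [-9.03734420e-03  6.56033472e-05  2.69051619e-02]
```

View pics/w5.png

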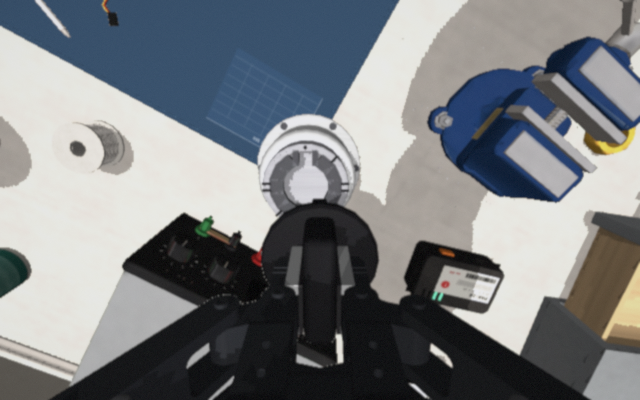

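The view shows the cap held with its flange at about (320,250), and the neck beyond it at (308,180), partly hidden. I'll compare the cap and neck positions in this same view.

```bash
python3 - <<'E'
from h import *
from scipy.optimize import least_squares as LS
f=np.load('pics/w5.npz');p,d=f['p'],f['d'];P=pts(d,f);T=np.array([.49117,-.25038,.22166])
def edge(zlo,zhi,c0,rad,zp):
    t=((P[...,2]>zlo)&(P[...,2]<zhi)&(np.hypot(P[...,0]-c0[0],P[...,1]-c0[1])<rad+.02)&(d>0)).astype(np.uint8)
    k=max(cv2.findContours(t,cv2.RETR_EXTERNAL,cv2.CHAIN_APPROX_NONE)[0],key=len)[:,0]
    q=np.array([ray(u,v,zp,f)[:2] for u,v in k])
    s=LS(lambda a:np.hypot(*(q-a).T)-rad,c0,loss='soft_l1',f_scale=.0007)
    # restrict to inliers
    for _ in range(4):
        q2=q[abs(np.hypot(*(q-s.x).T)-rad)<.0025];s=LS(lambda a:np.hypot(*(q2-a).T)-rad,s.x,loss='soft_l1',f_scale=.0007)
    print(len(q2),len(q),s.x,np.std(s.fun));return s.x
zf=T[2]-.0029
a=edge(zf-.008,zf+.008,T[:2],.030,zf)
b=edge(.082,.098,np.array([.490,-.262]),.038,.09)
u=np.radians(12.1);M=np.array([[np.cos(u),np.sin(u)],[-np.sin(u),np.cos(u)]])
print('cap-TCP along/lat',M@(a-T[:2]),'neck-(.49,-.2623)',M@(b-[.49,-.2623]))
E
```

```text
224 401 [ 0.4900366  -0.24960557] 0.0004945887022696119
178 335 [ 0.48935253 -0.26198894] 0.0005190268116264272
cap-TCP along/lat [-0.00094589  0.0009948 ] neck-(.49,-.2623) [-0.00056788  0.00043987]
```

Request:
jog_arm([
  [[-0.02, -0.15, -0.5, 0, -1], [0, -0.15, -0.6, 0, -1], [0, 0, -0.6, 0, -1], [0, 0, -0.6, 0, -1], [0, 0, -0.2, 0, -1], [0, 0, 0, 0, -1], [0, 0, 0, 0, -1], [0, 0, 0, 0, -1]],
])

```text
t: 14.35
tcp_pos: [0.4905, -0.2633, 0.1219]
ee_rot: [0.0, -0.105, 0.994, -0.0]
force: [-0.0, 0.2, -1.1]
grip_width: 0.0127
grasp_force: 60.7
```

```bash
python3 - <<'E'
from cell import r
from h import *
o=r.get_obs();print(o['tcp_pos'],yaw(o['ee_rot']),o['force'].round(2))
E
```

```text
[ 0.49047587 -0.26330038  0.12189096] 102.03335813171215 [-0.05  0.21 -1.12]
```

Request:
jog_arm([
  [[0, 0.017, -0.1, 0, -1], [0, 0, -0.1, 0, -1], [0, 0, -0.1, 0, -1], [0, 0, 0, 0, -1], [0, 0, 0, 0, -1]],
])

```text
t: 14.98
tcp_pos: [0.4903, -0.2625, 0.1093]
ee_rot: [0.0, -0.105, 0.994, -0.0]
force: [0.4, -0.7, -1.2]
grip_width: 0.0127
grasp_force: 60.7
```

Request:
jog_arm([
  [[0, 0, -0.1, 0, -1], [0, 0, -0.07, 0, -1], [0, 0, -0.05, 0, -1], [0, 0, -0.03, 0, -1], [0, 0, 0, 0, -1], [0, 0, 0, 0, -1]],
])

```text
t: 15.72
tcp_pos: [0.4903, -0.2625, 0.0993]
ee_rot: [0.0, -0.105, 0.994, -0.0]
force: [-0.7, 0.2, -0.7]
grip_width: 0.0131
grasp_force: 60.7
```

Request:
jog_arm([
  [[0, 0, -0.02, 0, -1], [0, 0, -0.01, 0, -1], [0, 0, 0, 0, -1], [0, 0, 0, 0, -1]],
])

```text
t: 16.23
tcp_pos: [0.4903, -0.2626, 0.0987]
ee_rot: [0.0, -0.105, 0.994, -0.0]
force: [-4.1, -0.3, 13.4]
grip_width: 0.0128
grasp_force: 63.0
```

The flange has seated, with 13 N of contact force. I'll ease off slightly and turn clockwise.

Request:
jog_arm([
  [[0, 0, 0.01, -0.5, -1], [0, 0, 0, -0.8, -1], [0, 0, 0, -0.8, -1], [0, 0, 0, -0.8, -1], [0, 0, 0, -0.8, -1], [0, 0, 0, -0.8, -1], [0, 0, 0, 0, -1], [0, 0, 0, 0, -1]],
], grip_force=70)

```text
t: 17.23
tcp_pos: [0.4904, -0.2629, 0.0988]
ee_rot: [0.0, 0.091, 0.996, -0.0]
force: [-1.6, -2.3, 6.9]
grip_width: 0.0128
grasp_force: 68.9
```

```bash
python3 - <<'E'
from cell import r
from h import *
o=r.get_obs();print(o['tcp_pos'],yaw(o['ee_rot']),o['force'].round(2),o['wrist_torque'].round(3))
E
```

```text
[ 0.49041935 -0.26285474  0.09883222] 79.5718334341351 [-1.64 -2.31  6.9 ] [-0.262  0.287  0.046]
```

Request:
jog_arm([
  [[0, 0.005, 0, -0.8, -1], [0, 0, 0, -0.8, -1], [0, 0, 0, -0.8, -1], [0, 0, 0, -0.8, -1], [0, 0, 0, -0.8, -1], [0, 0, 0, -0.4, -1], [0, 0, 0, 0, -1], [0, 0, 0, 0, -1], [0, 0, 0, 0, -1]],
])

```text
t: 18.35
tcp_pos: [0.4902, -0.2627, 0.0988]
ee_rot: [0.0, 0.279, 0.96, -0.0]
force: [-2.9, -2.0, 7.8]
grip_width: 0.013
grasp_force: 69.0
```

```bash
python3 - <<'E'
from cell import r,cams
from h import *
o=r.get_obs();T=o['tcp_pos'];print(o['t'],T,yaw(o['ee_rot']),o['force'].round(2),o['wrist_torque'].round(3))
c=cams.calibration('wrist');p,d=cams.grab_frame('wrist');np.savez('pics/w6.npz',p=p,d=d,**c)
cr=cv2.resize(p[180:360,230:410],(600,600),interpolation=2);cv2.imwrite('pics/w6.png',np.clip(cr.astype(float)*1.7,0,255).astype(np.uint8)[...,::-1])
for R,nm in((.0345,'rim'),(.03,'edge')):
  X=c['R']@np.array([.49-R*np.cos(np.radians(-32.9)),-.2623-R*np.sin(np.radians(-32.9)),.09])+c['t'];print(nm,X[:2]/X[2]*c['fx']+[c['cx'],c['cy']])
E
```

```text
18.35 [ 0.49020223 -0.26274405  0.09881624] 57.57304477375713 [-2.87 -2.    7.79] [-0.423  0.456  0.039]
rim [319.45578458 191.4454103 ]
edge [319.37719957 200.27316217]
```

View pics/w6.png

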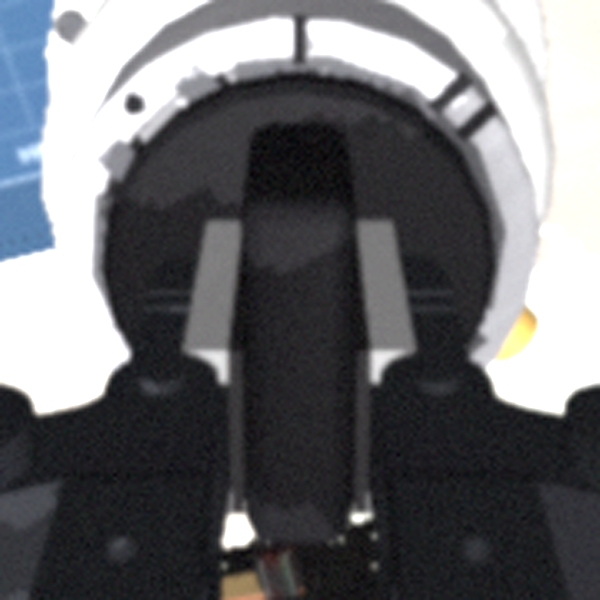

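The bar, centred at (300,160), points at the vent rib at (300,40), and the lock's double rib is well clear at (465,105). A half-degree nudge, a settle, then hand in.

Request:
jog_arm([
  [[0, 0, 0, -0.12, -1], [0, 0, 0, 0, -1], [0, 0, 0, 0, -1], [0, 0, 0, 0, -1]],
])

```text
t: 18.9
tcp_pos: [0.4902, -0.2627, 0.0988]
ee_rot: [0.0, 0.284, 0.959, -0.0]
force: [-3.3, -2.1, 8.8]
grip_width: 0.0127
grasp_force: 69.1
```

```bash
python3 - <<'E'
from cell import r
from h import *
o=r.get_obs();print(o['t'],o['tcp_pos'],yaw(o['ee_rot']),o['force'].round(2),o['grip_width'])
print(r.finish_job())
E
```

```text
18.9 [ 0.49018206 -0.26273541  0.0988125 ] 56.9777144660325 [-3.31 -2.12  8.78] 0.012705111439813977
the job is handed in; nothing more can be done
None
```

I opened the drawer, seated the cap on the canister neck and turned it 45° clockwise to the vent mark; I handed the job in at 18.9 s with the gripper still holding the cap there (the hand-in gave no verdict).

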